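# Load the forming box with the round former

### The job

Stand the large round wooden former flat in the middle of the sprung metal platen of the forming box, then press it straight down into the box and hold it until the side latch catches and the platen stays down by itself. Let go and leave the former standing upright on the lowered platen.

Things in the scene. Friction and masses are not known exactly. Their poses are not given: they have to be found in the camera images.
- round_former: The large round former: plain light-wood disc, 60 mm in diameter, 36 mm tall, edges slightly rounded, about 70 g, standing on the table. Origin: centre of its underside; z up along its axis. Two bystanders of the same wood and height stand 45 mm or more of clear table away: a smaller disc (38 mm in diameter) and a square block (56 mm).
- forming_box: Square plywood box with a dark steel rim, 190 x 190 mm outside, 95 mm tall, open at the top, with a 150 x 150 mm well; fixed to the table, turned by up to 25 degrees. Origin: centre of its underside; x, y along its sides, z up. In its +x wall is the latch: a sprung steel bolt, small black knob outside, whose nose snaps 8 mm over the platen's +x edge when the platen is down.
- platen_centre (a point): Centre of the top face of the platen: a flat aluminium plate, 140 x 140 mm, that fills the box's well and moves straight down in it. The point moves with it: raised, it is flush with the rim, 95 mm above the table; latched, 55 mm. x, y along the box's sides, z up.
- platen (a joint): Depth of the platen in m: 0 raised, 0.050 hard stop. A spring keeps it up under the former's weight; pressing takes about 4 N at first, 8 to 14 N near the bottom. Past 0.040 the bolt snaps over it within about 0.3 s and it then stays at about 0.040, the former's top 4 mm below the rim; let go earlier, it rises again. Press it 0.043 to 0.048 down, holding half a second.
Things that resemble listed ones, but are neither listed nor needed, are in the scene too. Leave any pink or turquoise look-alike of the round_former alone.

How it is judged:
On the way:
1. the large round former stands on the platen, near its middle, while the platen is still up (horizontal distance between round_former and platen_centre below 0.025 m and z of round_former in the frame of platen_centre below 0.005 m and angle between round_former's own z axis and vertical below 0.17 rad and value of joint platen below 0.03 m).
At the end, for the whole second after the job is handed in: The platen is latched down (36 to 44 mm below its raised position, staying there by itself), and the large round former stands at rest on it, within 25 mm of its middle, upright within 10 degrees, and let go (value of joint platen between 0.036 and 0.044 m and horizontal distance between round_former and platen_centre below 0.025 m and z of round_former in the frame of platen_centre below 0.005 m and angle between round_former's own z axis and vertical below 0.17 rad and linear speed of round_former below 0.02 m/s); the robot touches nothing.
It also fails if it takes over 43 s, if anything falls off the work surface, if the arm or the gripper's body presses on something with over 40 N, if the wrist force passes 120 N, or if a joint passes its speed limit or range.

### The arm

A 6-joint arm with a two-finger parallel gripper is mounted at the origin on the work surface. World frame = base frame: x ahead of the robot, y to its left, z up, the work surface at z = 0. Lengths are in m, angles in rad, forces in N, time in s.
With the tool pointing down it reaches from about 0.4 to 0.825 m from the base axis. Payload 7 kg.
Tool frame: the origin (TCP) lies between the finger pads; the fingertips stand 17 mm ahead of it and the grasp point (between the pads) lies 2 mm behind it; x points along the fingers, y is the direction in which the jaws open and shut, and the axes are right-handed (so a half turn about x gives the same grasp; the last joint's range is limited). The gripper opens to 88 mm and grips with 3 to 60 N. Pads are 19 mm wide; open, the fingers measure 130 mm over their backs; the gripper's body (78 mm by 193 mm) begins 47 mm behind the grasp point.
Start: joints at [-0.822, 0.359, 0.012, 0, -1.224, -0.288], TCP at [0.3, -0.605, 0.244] pointing down, gripper open.
Joint ranges: [-3.07, 3.07], [-1.43, 2.12], [-1.02, 1.25], [-3.03, 1.67], [-3.05, -0], [-3.03, 3.03]. Speed limits (rad/s): [2.39, 2.39, 3.01, 3.14, 3.14, 3.14].

### API

Orientations are given as [roll, pitch, yaw] about the fixed x, y, z axes, in that order (R = Rz(yaw) Ry(pitch) Rx(roll)).
In Python, from plant import robot gives the robot as it stands.
- The arm moves only by the tool send_rows, never from a script. Its argument "steps" is a list of rows, each a list of 7 numbers: the shift along the tool's x, y, z in cm, then the turn, a rotation vector about the tool's x, y, z in rad, then the opening, from 0 (shut) to 1 (fully open). A call has 1 to 20 rows; each row shifts and turns the commanded pose from where the row before left it, along the tool's axes as they then stand; what a row does not reach is not made up. A row lasts 1/8 s, in which the tool goes at most 62.5 mm and 10.7 degrees, less where a joint would pass 70% of its speed; a pose out of reach is approached as far as the arm can. A call is refused whole if a number of a shift passes 6.25 or a number of a turn 0.188, either way. A call with a gripper value outside its range is refused whole. The fingers move at their own pace and stop on an object; "newtons" is the grip in N (left out, the last holds). Time passes only in rows, so rows that do not move let the fingers close. It gives the time, the measured TCP pose, the force and the opening at its end, in the units of the state.
- robot.sense(): the state, without advancing time (a new reading comes with each control period).
- robot.get_image(name): name is "scene" or "side" or "wrist"; returns a dict with "frame" (400x640x3 uint8, red, green, blue), "intrinsics" (3x3 intrinsics, pixels), "R" (3x3) and "t" (3): a world point X has camera coordinates R X + t. Camera axes: x right, y down, z forward; pixel columns grow to the right and rows downward; lengths in m; the calibration is good to about 2 mm. A picture is of the moment at which its call begins. There is no depth.
- robot.close_job(): hands the job in, once; it reports no verdict.
The state is a dict: "clock": time; "joints": joint angles; "dq": joint speeds; "joint_torque": joint torques, N m; "ee_pos": TCP position; "tool_rot": TCP orientation; "wrist_force": force on the tool from outside, world axes, zero at the start; "moment": the same for the moment, N m; "width": finger opening in m.
Only numpy, scipy, OpenCV 4.12 (cv2) and the standard library are available. Lean on these libraries where they do the work, as an engineer would, in place of code of your own. Each camera call takes 0.05 s, during which the arm holds its last target. There are 200 camera calls.

## Working session

There is one attempt and no reset: what is moved stays moved. The work goes in short steps, Python scripts to look and compute and a tool call to move; the robot and the scene stay as the last step left them, time stands still between calls to the robot, and variables do not carry over. Pictures are saved under pics/ and viewed, on a budget of 10 in all, crops included, one or two more only if the job needs it, and the job is handed in when it is done.

Besides the shell and the picture viewer there is one more tool, called after ">>>" as a command line: name --pt "numbers of a row" for each row, then --argument value for the rest. send_rows: Moves the arm, as the interface text tells. Its arguments: {"type":"object","properties":{"steps":{"type":"array"},"newtons":{"type":"number"}},"required":["steps"]}

```bash
mkdir -p pics; python3 - <<'E'
from plant import robot
import cv2,pickle
s=robot.sense();print(s)
for n in("scene","side"):
    d=robot.get_image(n);pickle.dump(d,open(f"{n}0.pkl","wb"));cv2.imwrite(f"pics/{n}0.png",d["frame"][...,::-1]);print(n,d["intrinsics"].tolist(),d["R"].round(4).tolist(),d["t"])
E
```

```text
{'clock': 0.0, 'joints': array([-8.21908896e-01,  3.59393976e-01,  1.10756000e-02, -3.67664835e-04,
       -1.22409222e+00, -2.88112882e-01]), 'dq': array([-7.50918633e-04,  8.42351768e-05, -7.26082404e-04, -9.00390087e-04,
        1.09783694e-03, -9.18582532e-04]), 'joint_torque': array([-4.33679752e-04, -5.82718134e+01,  2.93046999e+01,  6.99684441e+00,
        6.78255004e-03, -1.45636864e-04]), 'ee_pos': array([ 0.29992442, -0.60419969,  0.2426222 ]), 'tool_rot': array([1.6480135 , 1.56914546, 2.10866284]), 'wrist_force': array([0.32377868, 0.31512616, 0.59315761]), 'moment': array([-0.00931642, -0.00926519,  0.01516219]), 'width': 0.08757703032522593}
scene [[425.6205255185435, 0.0, 313.5487170887719], [0.0, 425.6205255185435, 191.04816888233196], [0.0, 0.0, 1.0]] [[0.424, 0.9056, -0.0037], [0.7405, -0.349, -0.5743], [-0.5214, 0.2408, -0.8186]] [-0.18085829 -0.31144534  1.21947131]
side [[500.97519813152627, 0.0, 321.14629848870186], [0.0, 500.97519813152627, 198.53296176194377], [0.0, 0.0, 1.0]] [[-0.8773, -0.4799, -0.0091], [-0.3045, 0.5709, -0.7624], [0.3711, -0.6661, -0.647]] [0.40723766 0.25899061 0.73663473]
```

View pics/scene0.png

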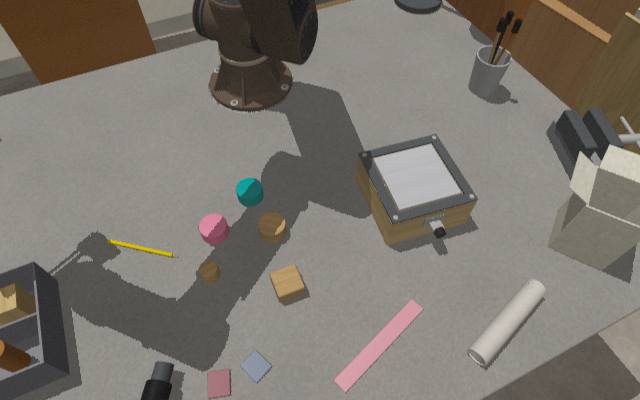

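View pics/side0.png

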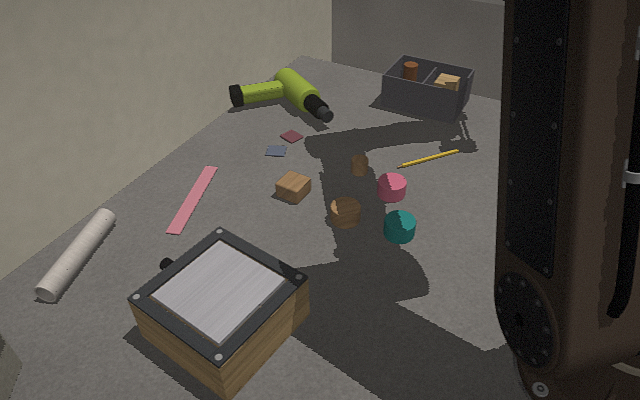

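The scene view shows the large former at about (272,227), half in shadow, with the pink disc at (213,230) and the turquoise one at (250,192). The square block is at (287,281) and the small disc at (209,272). The box's platen is centred near (417,177) with the latch knob at (437,228). The side view agrees: former at (345,212), platen at (218,290), knob at (167,264).

```bash
cat > h.py <<'E'
import numpy as np,cv2
def ray(d,uv,z):
    R,t=d["R"],d["t"];C=-R.T@t
    v=R.T@np.linalg.inv(d["intrinsics"])@np.array([uv[0],uv[1],1.]);return C+v*(z-C[2])/v[2]
def proj(d,X):
    p=d["intrinsics"]@(d["R"]@np.array(X)+d["t"]);return p[:2]/p[2]
def blob(mask,seed,k=3):
    mask=cv2.morphologyEx(mask.astype(np.uint8)*255,cv2.MORPH_OPEN,np.ones((k,k)))
    cs,_=cv2.findContours(mask,cv2.RETR_EXTERNAL,cv2.CHAIN_APPROX_NONE)
    cs=[c for c in cs if cv2.contourArea(c)>30]
    return max(cs,key=lambda c:cv2.pointPolygonTest(c,tuple(map(float,seed)),True))
E
python3 - <<'E'
import pickle
from h import *
S={"scene":dict(former=(272,227),pink=(213,230),turq=(250,192),sq=(287,281),small=(209,272)),"side":dict(former=(345,212),pink=(391,187),turq=(400,226),sq=(293,187),small=(360,165))}
P={"scene":(417,177),"side":(218,290)};K={"scene":(437,232),"side":(167,264)}
for n in S:
    d=pickle.load(open(n+"0.pkl","rb"));hsv=cv2.cvtColor(d["frame"],cv2.COLOR_RGB2HSV)
    for o,s in S[n].items():
        c=blob(hsv[...,1]>75,s);x,y,w,h=cv2.boundingRect(c);m=cv2.moments(c)
        u=(m["m10"]/m["m00"],m["m01"]/m["m00"])
        # hull point extents on plane z=0.018
        print(n,o,np.round(u,1),(x,y,w,h),ray(d,u,.018).round(4))
    m=(hsv[...,2]>135)&(hsv[...,1]<40)
    c=blob(m,P[n]);q=cv2.approxPolyDP(cv2.convexHull(c),.05*cv2.arcLength(c,True),True)[:,0]
    X=np.array([ray(d,p,.095) for p in q])[:,:2];print(n,q.tolist(),X.round(4).tolist(),"mean",X.mean(0).round(4),"sides",np.linalg.norm(X-np.roll(X,-1,0),axis=1).round(3),"ang",[round(float(np.degrees(np.arctan2(*(b-a)[::-1]))),1) for a,b in zip(X,np.roll(X,-1,0))])
    print("knob",ray(d,K[n],.05).round(3))
E
```

```text
scene former [271.9 226.9] (258, 212, 28, 31) [ 0.4808 -0.1252  0.018 ]
scene pink [213.6 228.7] (199, 214, 30, 31) [ 0.4311 -0.2412  0.018 ]
scene turq [249.2 191.5] (236, 178, 27, 28) [ 0.3713 -0.1373  0.018 ]
scene sq [287.2 282.8] (270, 265, 35, 37) [ 0.6133 -0.1454  0.018 ]
scene small [209.1 271.3] (199, 260, 21, 23) [ 0.523  -0.2794  0.018 ]
scene [[431, 144], [459, 192], [399, 209], [374, 158]] [[0.4777, 0.268], [0.6128, 0.2458], [0.5957, 0.1114], [0.4585, 0.132]] mean [0.5362 0.1893] sides [0.137 0.135 0.139 0.137] ang [-9.4, -97.3, 171.5, 82.0]
knob [0.656 0.174 0.05 ]
side former [344.9 212.2] (330, 197, 31, 32) [ 0.48   -0.1264  0.018 ]
side pink [391.3 187.1] (377, 173, 30, 30) [ 0.4296 -0.2424  0.018 ]
side turq [399.1 226.5] (384, 210, 32, 34) [ 0.3705 -0.1386  0.018 ]
side sq [292.9 186.6] (276, 171, 35, 33) [ 0.612 -0.147  0.018]
side small [359.1 165.1] (351, 155, 17, 21) [ 0.522  -0.2806  0.018 ]
side [[221, 241], [282, 280], [216, 341], [153, 293]] [[0.5902, 0.1099], [0.4579, 0.1329], [0.4796, 0.2658], [0.6126, 0.2443]] mean [0.5351 0.1882] sides [0.134 0.135 0.135 0.136] ang [170.1, 80.7, -9.2, -99.5]
knob [0.67  0.164 0.05 ]
```

```bash
cat > go.py <<'E'
import sys,numpy as np
from scipy.spatial.transform import Rotation as Ro
from plant import robot
def todo(p,yaw):
    s=robot.sense();T=Ro.from_euler("xyz",s["tool_rot"])
    y=np.array([np.cos(yaw),np.sin(yaw),0]);x=np.array([0,0,-1.])
    G=Ro.from_matrix(np.c_[x,y,np.cross(x,y)])
    print("t",round(s["clock"],2),"pos",s["ee_pos"].round(4),"j",s["joints"].round(3),"w",round(s["width"],4),"F",s["wrist_force"].round(1))
    print("tool y",T.as_matrix()[:,1].round(3),"turn",(T.inv()*G).as_rotvec().round(3))
    print("shift cm, current axes",(T.inv().apply(np.array(p)-s["ee_pos"])*100).round(2)," goal axes",(G.inv().apply(np.array(p)-s["ee_pos"])*100).round(2))
E
python3 - <<'E'
from go import *
for a in(81,-99): todo([.4804,-.1258,.20],np.radians(a))
E
```

```text
t 0.1 pos [ 0.3    -0.6042  0.2427] j [-0.822  0.359  0.011 -0.    -1.224 -0.288] w 0.0878 F [-0.2  0.1 -0.5]
tool y [-0.445  0.896  0.001] turn [ 0.618 -0.001 -0.001]
shift cm, current axes [ 4.32 34.83 37.43]  goal axes [ 4.27 50.08 10.34]
t 0.1 pos [ 0.3    -0.6042  0.2427] j [-0.822  0.359  0.011 -0.    -1.224 -0.288] w 0.0878 F [-0.2  0.1 -0.5]
tool y [-0.445  0.896  0.001] turn [-2.524e+00  2.000e-03 -1.000e-03]
shift cm, current axes [ 4.32 34.83 37.43]  goal axes [  4.27 -50.08 -10.34]
```

>>> send_rows --pt "0 0 0 0.155 0 0 1" --pt "0 0 0 0.155 0 0 1" --pt "0 0 0 0.154 0 0 1" --pt "0 0 0 0.154 0 0 1" --pt "0.3 4.2 0.86 0 0 0 1" --pt "0.3 4.2 0.86 0 0 0 1" --pt "0.3 4.2 0.86 0 0 0 1" --pt "0.3 4.2 0.86 0 0 0 1" --pt "0.3 4.2 0.86 0 0 0 1" --pt "0.3 4.2 0.86 0 0 0 1" --pt "0.3 4.2 0.86 0 0 0 1" --pt "0.3 4.2 0.86 0 0 0 1" --pt "0.3 4.2 0.86 0 0 0 1" --pt "0.3 4.2 0.86 0 0 0 1" --pt "0.3 4.2 0.86 0 0 0 1" --pt "0.3 3.8 0.86 0 0 0 1" --pt "0 0 0 0 0 0 1" --pt "0 0 0 0 0 0 1"

```text
clock: 2.35
ee_pos: [0.48, -0.1269, 0.2073]
tool_rot: [-2.865, 1.57, -3.021]
wrist_force: [-0.1, -0.3, 0.1]
width: 0.0878
```

```bash
python3 - <<'E'
from go import *
import pickle,cv2
todo([.4804,-.1258,.0215],np.radians(81))
d=robot.get_image("wrist");pickle.dump(d,open("wrist1.pkl","wb"));cv2.imwrite("pics/wrist1.png",d["frame"][...,::-1])
from h import proj
print(proj(d,[.4804,-.1258,.036]))
E
```

```text
t 2.35 pos [ 0.48   -0.1269  0.2073] j [ 0.138  0.092 -0.426 -0.    -1.054 -1.865] w 0.0878 F [-0.1 -0.3  0.1]
tool y [ 0.156  0.988 -0.   ] turn [ 0.001 -0.001  0.   ]
shift cm, current axes [18.58  0.12  0.03]  goal axes [18.58  0.12  0.02]
[321.97352505 176.75245283]
```

View pics/wrist1.png

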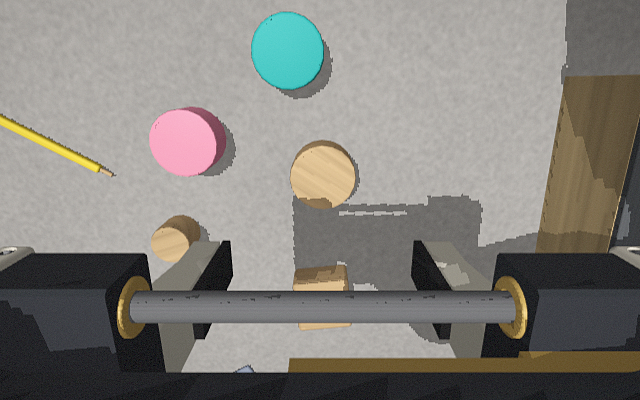

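The former's top is at about (323,173) in the wrist view, against (322,177) predicted, so the fix holds within 4 mm. It sits clear between the jaws.

>>> send_rows --pt "3 0.1 -0.1 0 0 0 1" --pt "4 0 0 0 0 0 1" --pt "4 0 0 0 0 0 1" --pt "3 0 0 0 0 0 1" --pt "2 0 0 0 0 0 1" --pt "1.5 0 0 0 0 0 1" --pt "0.9 0 0 0 0 0 1" --pt "0 0 0 0 0 0 1" --pt "0 0 0 0 0 0 0.6" --pt "0 0 0 0 0 0 0.5" --pt "0 0 0 0 0 0 0.4" --pt "0 0 0 0 0 0 0.4" --pt "0 0 0 0 0 0 0.4" --pt "0 0 0 0 0 0 0.4" --newtons 40

```text
clock: 4.15
ee_pos: [0.4797, -0.1257, 0.0239]
tool_rot: [0.211, 1.57, 0.054]
wrist_force: [-1.1, 1.4, 5.7]
width: 0.0593
```

```bash
python3 - <<'E'
from go import *
todo([.5357,.1888,.1175],np.radians(81))
E
```

```text
t 4.15 pos [ 0.4797 -0.1257  0.0239] j [ 0.141  0.331 -0.64   0.    -0.599 -1.869] w 0.0593 F [-1.1  1.4  5.7]
tool y [0.156 0.988 0.   ] turn [ 0.  0. -0.]
shift cm, current axes [-9.36 31.94  0.62]  goal axes [-9.36 31.94  0.61]
```

>>> send_rows --pt "-1 0 0 0 0 0 0.4" --pt "-3 0 0 0 0 0 0.4" --pt "-4 0 0 0 0 0 0.4" --pt "-4 0 0 0 0 0 0.4" --pt "-2 2 0 0 0 0 0.4" --pt "0 4 0.1 0 0 0 0.4" --pt "0 4 0.1 0 0 0 0.4" --pt "0 4 0.1 0 0 0 0.4" --pt "0 4 0.1 0 0 0 0.4" --pt "0 4 0.1 0 0 0 0.4" --pt "0 4 0.1 0 0 0 0.4" --pt "0 3.5 0 0 0 0 0.4" --pt "0 2.4 0 0 0 0 0.4" --pt "0 0 0 0 0 0 0.4" --pt "0 0 0 0 0 0 0.4"

```text
clock: 6.02
ee_pos: [0.535, 0.1878, 0.1635]
tool_rot: [-2.459, 1.57, -2.616]
wrist_force: [0.1, -1.1, -0.7]
width: 0.0591
```

```bash
python3 - <<'E'
from go import *
import pickle,cv2
todo([.5357,.1888,.119],np.radians(81))
for n in("scene","side"):
    d=robot.get_image(n);pickle.dump(d,open(n+"2.pkl","wb"));f=d["frame"][...,::-1]
    cv2.imwrite(f"pics/{n}2.png",cv2.resize(f[90:290,300:540] if n=="scene" else f[180:380,80:340],None,fx=3,fy=3)[:600,:800])
E
```

```text
t 6.03 pos [0.535  0.1878 0.1635] j [ 0.683  0.249 -0.339 -0.    -0.983 -2.411] w 0.0591 F [ 0.1 -1.1 -0.7]
tool y [ 0.157  0.988 -0.   ] turn [-0.    -0.001  0.   ]
shift cm, current axes [4.45 0.11 0.05]  goal axes [4.45 0.11 0.05]
```

View pics/scene2.png

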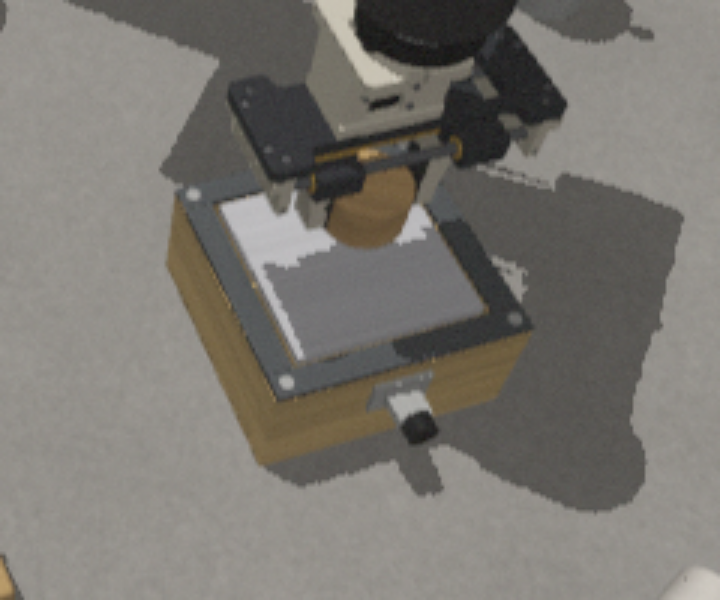

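View pics/side2.png

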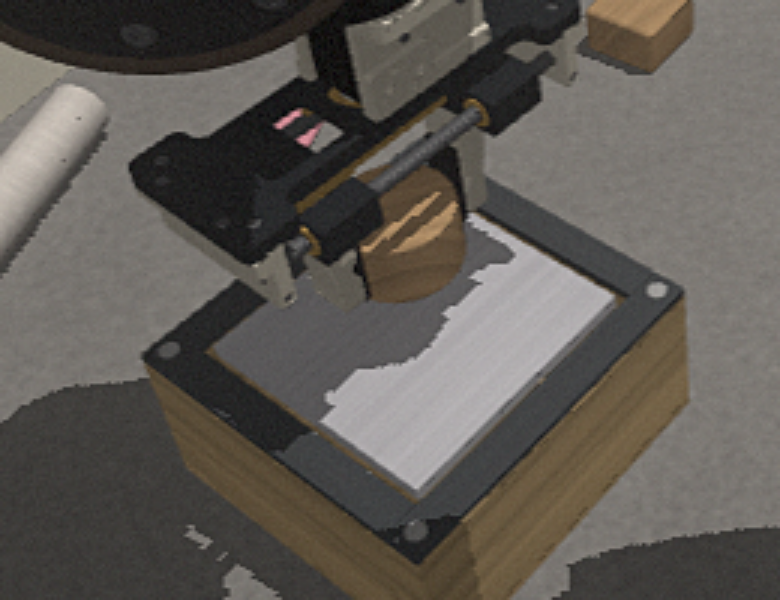

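Both crops show the former held upright over the middle of the platen; the outer tabs of the gripper's body hang at about crop (275,210) in the scene view. I'll check that they clear the rim when pressed.

```bash
python3 - <<'E'
import pickle
from h import *
a=pickle.load(open("scene2.pkl","rb"));b=pickle.load(open("side2.pkl","rb"))
c=np.array([.535,.1878]);y=np.array([.157,.988])
# scene left tab = -y side; side view right tab(568,78)= -y, left tab (285,300)= +y
for d,n,uv,s in((a,"scene -y tab",(300+275/3,90+210/3),-1),(b,"side -y tab",(80+568/3,180+82/3),-1),(b,"side +y tab",(80+285/3,180+305/3),1)):
    for w in(.06,.08,.0965):
        zs=np.linspace(.1,.3,201);P=[proj(d,[*(c+s*w*y),z]) for z in zs];e=[np.hypot(*(p-uv)) for p in P];i=int(np.argmin(e));print(n,w,"z",zs[i].round(3),"px err",round(e[i],1))
# former lowest silhouette point on side view and scene expectation
for d,n in((a,"scene"),(b,"side")): print(n,"expected former bottom centre",proj(d,[*c,.1396]).round(1),"top",proj(d,[*c,.1756]).round(1))
E
```

```text
scene -y tab 0.06 z 0.163 px err 1.6
scene -y tab 0.08 z 0.176 px err 7.2
scene -y tab 0.0965 z 0.185 px err 14.7
side -y tab 0.06 z 0.201 px err 30.6
side -y tab 0.08 z 0.19 px err 19.9
side -y tab 0.0965 z 0.181 px err 11.6
side +y tab 0.06 z 0.164 px err 3.5
side +y tab 0.08 z 0.174 px err 10.7
side +y tab 0.0965 z 0.181 px err 23.1
scene expected former bottom centre [418.8 161.2] top [422.5 149.8]
side expected former bottom centre [214.3 266. ] top [210.5 248.5]
```

```bash
python3 - <<'E'
import pickle
from h import *
a=pickle.load(open("scene2.pkl","rb"));b=pickle.load(open("side2.pkl","rb"))
Pm=lambda d:d["intrinsics"]@np.c_[d["R"],d["t"]]
sc=lambda p:np.array([300+p[0]/3,90+p[1]/3]); sd=lambda p:np.array([80+p[0]/3,180+p[1]/3])
c=np.array([.535,.1878,.1635]);y=np.array([.157,.988,0]);z=np.array([.988,-.157,0])
for n,p,q in(("-y tab",(275,212),(568,82)),("+y tab",(537,152),(285,302)),("-y finger tip",(312,222),(475,210)),("+y pad finger",(430,200),(345,305))):
    X=cv2.triangulatePoints(Pm(a),Pm(b),sc(p),sd(q))[:,0];X=X[:3]/X[3]
    r=X-c;print(n,X.round(3),"tool y,z,up mm",(np.array([r@y,r@z,r[2]])*1000).round(0),"reproj",np.round(proj(a,X)-sc(p),1),np.round(proj(b,X)-sd(q),1))
E
```

```text
-y tab [0.517 0.098 0.184] tool y,z,up mm [-91.  -3.  21.] reproj [-12.4  -5. ] [-12.5   2.9]
+y tab [0.55  0.274 0.186] tool y,z,up mm [87.  2. 23.] reproj [-14.7  -3.2] [-17.6   0.9]
-y finger tip [0.525 0.151 0.142] tool y,z,up mm [-38.  -4. -21.] reproj [-3.1 -1. ] [-3.2  0.7]
+y pad finger [0.543 0.231 0.144] tool y,z,up mm [ 43.   1. -19.] reproj [-4.4 -1.1] [-4.9  0.6]
```

```bash
python3 - <<'E'
import pickle
from h import *
from scipy.optimize import least_squares
a=pickle.load(open("scene2.pkl","rb"));b=pickle.load(open("side2.pkl","rb"))
sc=lambda p:np.array([300+p[0]/3,90+p[1]/3]); sd=lambda p:np.array([80+p[0]/3,180+p[1]/3])
c=np.array([.535,.1878,.1635]);y=np.array([.157,.988,0]);z=np.array([.988,-.157,0])
for n,d,uv,s in(("scene -y",a,sc((275,212)),1),("scene +y",a,sc((537,152)),1),("side -y",b,sd((568,82)),-1),("side +y",b,sd((285,302)),-1)):
    for w in(.02,.03,.039):
        r=least_squares(lambda v:proj(d,c+y*v[0]+z*s*w+np.array([0,0,v[1]]))-uv,[0,.03]);print(n,w,"y,up mm",(r.x*1000).round(0))
E
```

```text
scene -y 0.02 y,up mm [-76.  28.]
scene -y 0.03 y,up mm [-82.  42.]
scene -y 0.039 y,up mm [-88.  54.]
scene +y 0.02 y,up mm [108.  26.]
scene +y 0.03 y,up mm [98. 40.]
scene +y 0.039 y,up mm [89. 53.]
side -y 0.02 y,up mm [-101.   28.]
side -y 0.03 y,up mm [-91.  40.]
side -y 0.039 y,up mm [-83.  51.]
side +y 0.02 y,up mm [75. 29.]
side +y 0.03 y,up mm [80. 41.]
side +y 0.039 y,up mm [85. 52.]
```

With the visible corners at the body's ±36 mm edges, all four views agree: the body's bottom is about 49 mm above the TCP, as specified. It clears the rim by about 27 mm at full press. Next I lower the former to the platen.

>>> send_rows --pt "1.5 0.1 0 0 0 0 0.4" --pt "1.5 0 0 0 0 0 0.4" --pt "0.8 0 0 0 0 0 0.4" --pt "0.4 0 0 0 0 0 0.4" --pt "0.25 0 0 0 0 0 0.4" --pt "0 0 0 0 0 0 0.4" --pt "0 0 0 0 0 0 0.4" --pt "0 0 0 0 0 0 0.4"

```text
clock: 7.12
ee_pos: [0.5356, 0.1895, 0.1193]
tool_rot: [0.84, 1.57, 0.682]
wrist_force: [-0.2, -0.9, -1.3]
width: 0.0587
```

>>> send_rows --pt "0.1 0 0 0 0 0 0.4" --pt "0 0 0 0 0 0 0.4" --pt "0 0 0 0 0 0 0.8" --pt "0 0 0 0 0 0 0.8" --pt "0 0 0 0 0 0 0.8" --pt "0 0 0 0 0 0 0.8" --pt "0 0 0 0 0 0 0.8" --pt "0 0 0 0 0 0 0.8"

```text
clock: 8.12
ee_pos: [0.5355, 0.1894, 0.118]
tool_rot: [-3.094, 1.571, 3.032]
wrist_force: [-0.5, -0.1, -0.7]
width: 0.0699
```

```bash
python3 - <<'E'
from go import *
import cv2,pickle
todo([.5357,.1888,.119],np.radians(81))
d=robot.get_image("side");pickle.dump(d,open("side3.pkl","wb"));f=d["frame"][...,::-1]
cv2.imwrite("pics/side3.png",cv2.resize(f[180:380,80:340],None,fx=3,fy=3)[:600,:800])
from h import proj
print((proj(d,[.5357,.1888,.095])-[80,180])*3)
E
```

```text
t 8.12 pos [0.5355 0.1894 0.118 ] j [ 0.684  0.298 -0.391 -0.    -0.882 -2.412] w 0.0699 F [-0.5 -0.1 -0.7]
tool y [ 0.157  0.988 -0.   ] turn [-0. -0.  0.]
shift cm, current axes [-0.1  -0.05  0.03]  goal axes [-0.1  -0.05  0.03]
[413.73869558 319.21998295]
```

View pics/side3.png

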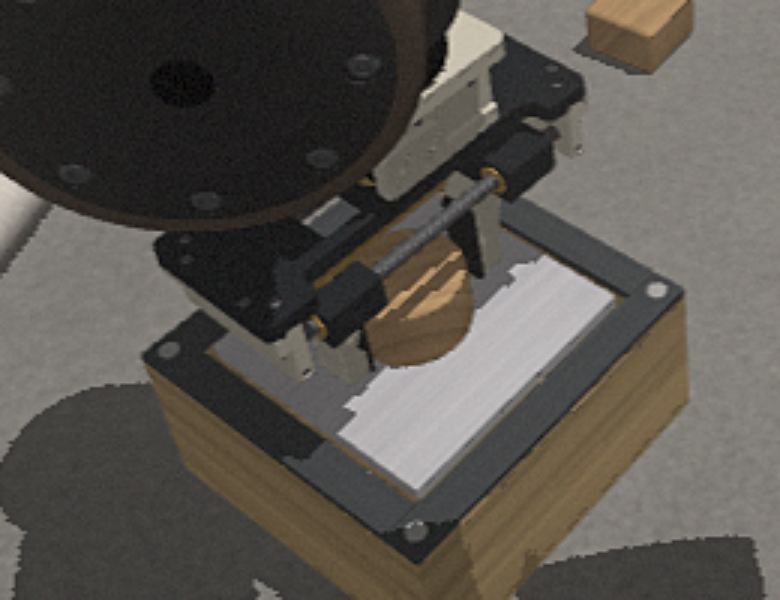

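The former stands upright on the raised platen, released. Its foot is near crop (420,365) and the centre was predicted at (414,319). Now regrip firmly and press.

>>> send_rows --pt "0 0 0 0 0 0 0.5" --pt "0 0 0 0 0 0 0.4" --pt "0 0 0 0 0 0 0.4" --pt "0 0 0 0 0 0 0.4" --pt "0.5 0 0 0 0 0 0.4" --pt "0.5 0 0 0 0 0 0.4" --pt "0.5 0 0 0 0 0 0.4" --pt "0.5 0 0 0 0 0 0.4" --pt "0 0 0 0 0 0 0.4" --newtons 55

```text
clock: 9.3
ee_pos: [0.5357, 0.1894, 0.0984]
tool_rot: [0.152, 1.57, -0.005]
wrist_force: [-2.2, -0.3, 6.0]
width: 0.0588
```

>>> send_rows --pt "0.5 0 0 0 0 0 0.4" --pt "0.5 0 0 0 0 0 0.4" --pt "0.5 0 0 0 0 0 0.4" --pt "0.5 0 0 0 0 0 0.4" --pt "0.4 0 0 0 0 0 0.4" --pt "0.2 0 0 0 0 0 0.4" --pt "0 0 0 0 0 0 0.4" --pt "0 0 0 0 0 0 0.4"

```text
clock: 10.3
ee_pos: [0.5359, 0.1894, 0.0729]
tool_rot: [0.378, 1.57, 0.221]
wrist_force: [-3.0, 0.2, 8.5]
width: 0.0591
```

>>> send_rows --pt "0.1 0 0 0 0 0 0.4" --pt "0 0 0 0 0 0 0.4" --pt "0 0 0 0 0 0 0.4" --pt "0 0 0 0 0 0 0.4" --pt "0 0 0 0 0 0 0.4" --pt "0 0 0 0 0 0 0.4"

```text
clock: 11.05
ee_pos: [0.5359, 0.1895, 0.072]
tool_rot: [0.383, 1.57, 0.226]
wrist_force: [-2.2, 0.1, 8.0]
width: 0.0589
```

>>> send_rows --pt "-0.3 0 0 0 0 0 0.4" --pt "-0.25 0 0 0 0 0 0.4" --pt "0 0 0 0 0 0 0.4" --pt "0 0 0 0 0 0 0.4"

```text
clock: 11.55
ee_pos: [0.5359, 0.1895, 0.0775]
tool_rot: [0.42, 1.57, 0.263]
wrist_force: [-2.1, 0.3, 8.3]
width: 0.0589
```

>>> send_rows --pt "-0.15 0 0 0 0 0 0.4" --pt "0 0 0 0 0 0 0.4" --pt "0 0 0 0 0 0 0.4"

```text
clock: 11.92
ee_pos: [0.5356, 0.1894, 0.0781]
tool_rot: [0.328, 1.571, 0.171]
wrist_force: [-0.7, 1.1, 3.9]
width: 0.0587
```

```bash
python3 - <<'E'
from go import *
import cv2,pickle
todo([.5357,.1888,.119],np.radians(81))
d=robot.get_image("scene");pickle.dump(d,open("scene4.pkl","wb"));f=d["frame"][...,::-1]
e=robot.get_image("side")["frame"][...,::-1]
cv2.imwrite("pics/both4.png",np.hstack([cv2.resize(f[110:260,340:490],(400,400)),cv2.resize(e[220:380,120:320],(400,400))]))
E
```

```text
t 11.93 pos [0.5356 0.1894 0.0781] j [ 0.684  0.347 -0.431  0.    -0.793 -2.412] w 0.0587 F [-0.7  1.1  3.9]
tool y [0.156 0.988 0.   ] turn [-0.  0. -0.]
shift cm, current axes [-4.09 -0.06  0.02]  goal axes [-4.09 -0.06  0.02]
```

View pics/both4.png

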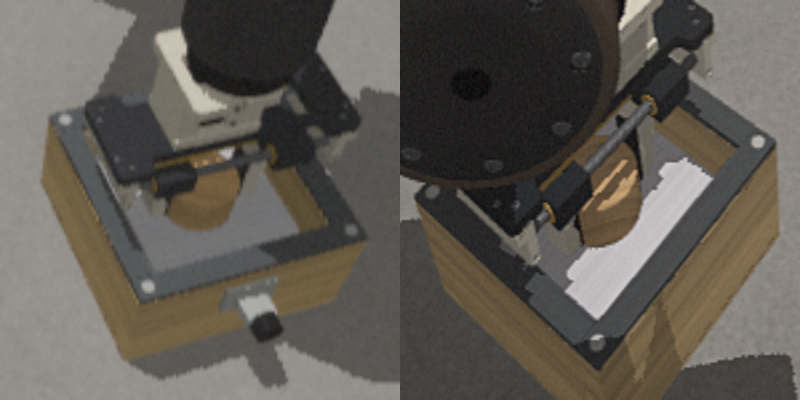

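The platen is down about 40 mm with the former upright on it. The force fell by half over a 1.5 mm rise while the tool barely moved, which is what a caught latch would do. I unload a little more before opening.

>>> send_rows --pt "-0.1 0 0 0 0 0 0.4" --pt "0 0 0 0 0 0 0.4" --pt "0 0 0 0 0 0 0.4"

```text
clock: 12.4
ee_pos: [0.5353, 0.1892, 0.0788]
tool_rot: [-2.442, 1.57, -2.6]
wrist_force: [-0.0, 0.5, -1.2]
width: 0.0591
```

>>> send_rows --pt "0 0 0 0 0 0 0.7" --pt "0 0 0 0 0 0 0.8" --pt "0 0 0 0 0 0 0.8" --pt "0 0 0 0 0 0 0.8" --pt "0 0 0 0 0 0 0.8" --pt "-0.5 0 0 0 0 0 0.8" --pt "-1 0 0 0 0 0 0.8" --pt "-2 0 0 0 0 0 0.8" --pt "-3 0 0 0 0 0 0.8" --pt "-4 0 0 0 0 0 0.8" --pt "-4 0 0 0 0 0 0.8" --pt "0 -4 0 0 0 0 0.8" --pt "0 -4 0 0 0 0 0.8" --pt "0 -4 0 0 0 0 0.8" --pt "0 -4 0 0 0 0 0.8" --pt "0 -4 0 0 0 0 0.8" --pt "0 -4 0 0 0 0 0.8" --pt "0 0 0 0 0 0 0.8" --pt "0 0 0 0 0 0 0.8"

```text
clock: 14.78
ee_pos: [0.4981, -0.0477, 0.2247]
tool_rot: [0.435, 1.57, 0.277]
wrist_force: [-0.6, 0.7, 0.1]
width: 0.07
```

```bash
python3 - <<'E'
from plant import robot
from h import *
print(robot.sense()["wrist_force"].round(1))
out=[]
for n in("scene","side"):
    d=robot.get_image(n);f=d["frame"]
    c=[.5357,.1888];u=proj(d,[*c,.091]);print(n,u.round(1),proj(d,[*c,.055]).round(1))
    x,y=int(u[0]),int(u[1]);x0,y0=max(x-80,0),max(y-70,0);g=f[y0:y0+160,x0:x0+160,::-1];print(x0,y0);out.append(cv2.resize(g,(400,400)))
    # z hypotheses: top centre from top-face ray at .091
    m=cv2.cvtColor(f,cv2.COLOR_RGB2HSV)[...,1]>75
    b=blob(m,proj(d,[*c,.073]));M=cv2.moments(b);q=(M["m10"]/M["m00"],M["m01"]/M["m00"]);print(n,cv2.boundingRect(b),"mid",np.round(q,1),[ray(d,q,z)[:2].round(4).tolist() for z in(.073,.113)])
cv2.imwrite("pics/fin.png",np.hstack(out))
E
```

```text
[-0.6  0.7  0.1]
scene [414.9 175.7] [411.8 185.5]
334 105
scene (400, 166, 30, 30) mid [414.4 180.7] [[0.5368, 0.1909], [0.5586, 0.1679]]
side [218.3 288.1] [221.6 303.2]
138 218
side (199, 274, 41, 45) mid [219.6 295.8] [[0.5361, 0.1891], [0.5114, 0.2122]]
```

View pics/fin.png

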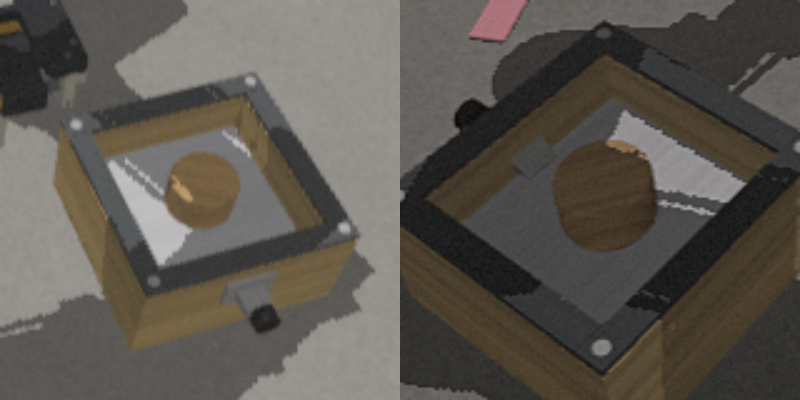

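The last picture shows the platen held down by the bolt nose, crop (535,158) on the right. The former stands upright in the middle, its two-view position about 1–2 mm from the platen's centre at latched height, and the gripper is clear.

```bash
python3 -c "
from plant import robot
print(robot.close_job())"
```

```text
the job is handed in; nothing more can be done
None
```

The job is done and handed in: the former stands upright on the lowered platen, and the latch is holding the platen down. I set the former on the raised platen, let it go to settle, and regripped it. I then pressed the platen about 46 mm down, held it for about a second, eased off, released, and moved the arm clear.

- **Latch:** As I eased off, the wrist force fell from 8 N to about 0. The last picture shows the bolt nose over the platen's edge.
- **Position:** At latched height, both camera views put the former 1–2 mm from the platen's centre. The views disagree by over 60 mm if the platen is assumed raised.
- **Arm:** The gripper is clear of everything, the wrist reads no force beyond noise, and the clock was at about 15 s of the 43 s allowed.

Two checks disagreed at first. My first reading of how low the gripper's body hangs had large errors, because the two views saw different corners. Once corrected, it matched the given dimensions and cleared the rim. The wrist camera showed the former about 4 px (3 mm) from where the other two cameras put it, which did not affect the grasp.

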